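# Dispense one dip tub at a sandwich counter

### The arm

A 7-joint arm with a two-finger parallel gripper is mounted at the origin on the work surface. World frame = base frame: x ahead of the robot, y to its left, z up, the work surface at z = 0. Lengths are in m, angles in rad, forces in N, time in s.
With the tool pointing down it reaches from about 0.425 to 1.025 m from the base axis. Payload 3.6 kg.
Tool frame: the origin (TCP) lies between the finger pads; the fingertips stand ahead of it and the grasp point (between the pads) is the TCP (ctrl.finger_overhang is the x of the fingertips in the tool frame, in m); x points along the fingers, y is the direction in which the jaws open and shut, and the axes are right-handed (so a half turn about x gives the same grasp; the last joint's range is limited). The gripper opens to 85 mm and grips with 20 to 120 N. Pads are 22 mm wide; open, the fingers measure 114 mm over their backs; the gripper's body (76 mm by 85 mm) begins 54 mm behind the grasp point. The pads swing forward as they close: fully open they stand 13 mm farther back than shut.
Start: joints at [-1.331, 0.591, 0.048, 1.609, -0.033, 0.943, -0.034], TCP at [0.238, 0.685, 0.25] pointing down, gripper open.
Joint ranges: [-2.69, 2.69], [-0.47, 2.24], [-1.27, 1.36], [0.19, 2.51], [-1.53, 4.68], [0.08, 2.07], [-3.09, 3.09]. Speed limits (rad/s): [2.57, 2.57, 3.14, 3.14, 3.14, 3.14, 3.14].

### API

Orientations are given as a unit quaternion [x, y, z, w].
In Python, from bench import ctrl gives the robot as it stands.
- The arm moves only by the tool arm_command, never from a script. Its argument "deltas" is a list of rows, each a list of 3 entries, a list of its own where there are three numbers: the shift along the world's x, y, z in m, then the turn about the world's z in rad, then the opening in per cent of the stroke, from 0 (shut) to 100 (fully open). A call has 1 to 8 rows; each row shifts and turns the commanded pose from where the row before left it; what a row does not reach is not made up. A row lasts 1/12 s, in which the tool goes at most 41.7 mm and 7.16 degrees, less where a joint would pass 70% of its speed; a pose out of reach is approached as far as the arm can. A call is refused whole if a number of a shift passes 0.0417 or a number of a turn 0.125, either way. A call with a gripper value outside its range is refused whole. The fingers move at their own pace and stop on an object; the grip force is fixed at half the most. Time passes only in rows, so rows that do not move let the fingers close. It gives the time, the measured TCP pose, the force and the opening at its end, in the units of the state.
- ctrl.state(): the state, without advancing time (a new reading comes with each control period).
- ctrl.snapshot(name): name is "side" or "top" or "wrist"; returns (picture, depth): 420x560x3 uint8, red, green, blue; 420x560 float32, m along the optical axis (not along the pixel's ray), 0 where there is no reading.
- ctrl.camera_params(name): a dict with "K" (3x3 intrinsics, pixels), "k1" (the pictures are not rectified: a ray, as slopes to the right and down, at radius r is drawn at 1 + k1 r^2 times it, then the intrinsics apply), "extrinsics" (4x4, takes a point from world to camera coordinates); the wrist camera has in their place "mount" (4x4, takes a point from camera to tool coordinates, whose origin is the TCP and whose axes are the tool frame's). Camera axes: x right, y down, z forward; pixel columns grow to the right and rows downward; lengths in m; the calibration is good to about 2 mm. A picture is of the moment at which its call begins: read the wrist's pose just before it. camera_params takes no time and is no camera call.
- ctrl.close_job(): hands the job in, once; it reports no verdict.
Trained networks look in the newest picture that a camera, given by its name, has taken for a name from the list of things; names that differ only in an ending like _2 or _b are one class to them, and where a whole thing is asked for, a point or a joint stands for the part that bears it (a point fixed in the world has none). Each returns a list of dicts, best first, with "conf" (0 to 1); they miss things now and then, are a little off and sometimes report something else, mostly with a low value. They report only what shows in the picture. A call takes as long as a camera call.
- ctrl.look_for(camera, target): "at" ([x, y, z] in m, in world coordinates, good to about 4 mm: the middle of the surface that is visible of it).
The state is a dict: "time_s": time; "q": joint angles; "qvel": joint speeds; "joint_efforts": joint torques, N m; "position": TCP position; "ee_rot": TCP orientation; "ft_force": force on the tool from outside, world axes, zero at the start; "moment": the same for the moment, N m; "width": finger opening in m.
Only numpy, scipy, OpenCV 4.12 (cv2) and the standard library are available. Lean on these libraries where they do the work, as an engineer would, in place of code of your own. Each camera call takes 0.05 s, during which the arm holds its last target.

### The job

Dispense one round dip tub: on the dispenser stacked with round tubs, push the slide by its upright post all the way to its stop, pushing steadily rather than fast, and let go of it there so that it springs back home by itself. Do this once only, so that a single tub ends up lying flat on the landing shelf, and leave the slide of the square-tub dispenser alone.

Things in the scene. Friction and masses are not known exactly. Their poses are not given: they have to be found in the camera images.
- round_dispenser: Fixed metal dispenser, 335 x 74 mm; origin: table level, under the middle of its magazine. +x: push direction, away from the robot; z up. Magazine: open-topped steel shaft 68 x 66 mm, 88 mm high, with three round tubs stacked on a 12 mm thick bed. Landing shelf (low rails, end lip) from x = 35 to 160 mm. The slide sticks out at -x, to x = -170 mm.
- round_slide (a joint): Its spring-return slide: 0 home, 0.070 m at the stop, growing along +x. Moved by an upright black post, 20 mm diameter, z = 34 to 95 mm, axis at the dispenser's y = 0 and x = -150 mm (home), -80 mm (at the stop). The bar under it is 40 mm wide. Spring 5 N at home, 13 N at the stop, plus damping 40 N per m/s. Let go, it is home in about 0.5 s; then the stack drops.
- square_slide (a joint): The same slide (0 home, 0.070 m at the stop) on the twin dispenser that stands to the left or right of the first: the same machine in every way, but the tubs stacked in its magazine are square, 52 mm wide. Not to be pushed.
- round_tub: Lowest tub of the round stack: sealed white tub with foil top, 56 mm diameter, 24 mm high, about 60 g; origin at the centre of its underside, z up. At the start it stands on the bed inside the magazine at the dispenser's x = 0; one full stroke slides it out to about x = 70 mm on the landing shelf.

How it is judged:
By the outcome, as a careful person would: the job done as asked, in the order asked, and still so for the second after the job is handed in, with the robot touching nothing.
It also fails if it takes over 37 s, if anything falls off the work surface, if the arm or the gripper's body presses on something with over 40 N, if the wrist force passes 120 N, or if a joint passes its speed limit or range.

## Working session

There is one attempt and no reset: what is moved stays moved. The work goes in short steps, Python scripts to look and compute and a tool call to move; the robot and the scene stay as the last step left them, time stands still between calls to the robot, and variables do not carry over. Pictures are saved under pics/ and viewed, and the job is handed in when it is done.

Besides the shell and the picture viewer there is one more tool, called after "Call:" by a JSON object that holds its "op" and its "data". arm_command: Moves the arm, as the interface text tells. Its arguments: {"type":"object","properties":{"deltas":{"type":"array","items":{"type":"array"}}},"required":["deltas"]}

```bash
mkdir -p pics
python3 - <<'E'
from bench import ctrl
import cv2, numpy as np
s=ctrl.state(); print({k:np.round(v,3).tolist() for k,v in s.items()}, ctrl.finger_overhang)
for n in ("top","side"):
    p,d=ctrl.snapshot(n); cv2.imwrite(f"pics/{n}0.png",p[...,::-1]); np.save(f"pics/{n}0.npy",d)
    for t in ("round_dispenser","round_slide","square_slide","round_tub"):
        print(n,t,[(np.round(r["at"],3).tolist(),round(r["conf"],2)) for r in ctrl.look_for(n,t)])
E
```

```text
{'time_s': 0.0, 'q': [-1.331, 0.592, 0.048, 1.61, -0.033, 0.943, -0.034], 'qvel': [-0.001, 0.0, 0.001, 0.001, 0.001, 0.002, 0.0], 'joint_efforts': [0.0, -54.868, 1.546, -19.813, 0.009, 0.009, 0.0], 'position': [0.237, 0.684, 0.249], 'ee_rot': [0.117, 0.697, -0.118, 0.697], 'ft_force': [0.072, 0.798, 0.27], 'moment': [0.065, -0.087, -0.001], 'width': 0.085} 0.019
top round_dispenser [([0.586, -0.176, 0.021], 0.83)]
top round_slide [([0.503, -0.199, 0.032], 0.89)]
top square_slide [([0.576, 0.264, 0.035], 0.63)]
top round_tub []
side round_dispenser [([0.565, -0.208, 0.026], 0.75)]
side round_slide [([0.491, -0.208, 0.033], 0.7)]
side square_slide [([0.564, 0.264, 0.035], 0.69), ([0.563, -0.205, 0.027], 0.25)]
side round_tub []
```

View pics/top0.png

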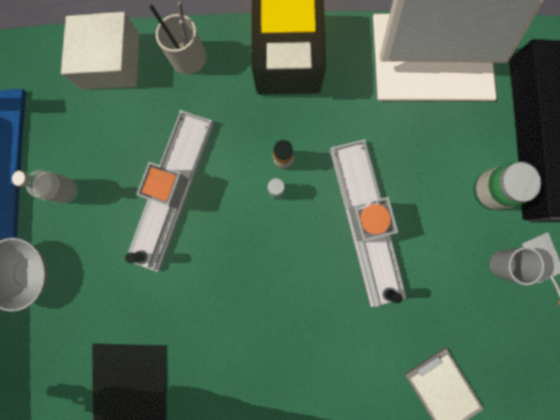

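View pics/side0.png

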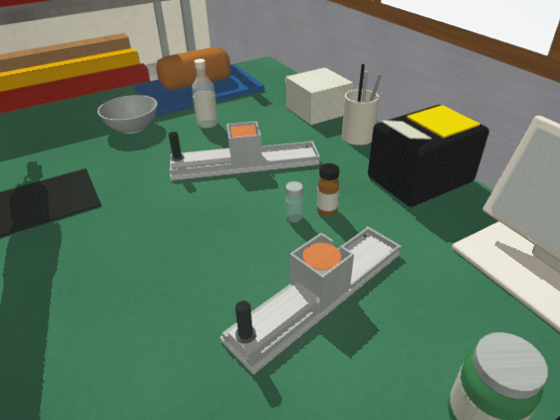

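The top view shows the round-tub dispenser on the right, with its magazine at about (375,219) and its post at about (393,296). The square-tub one is on the left, with its post at about (137,257). Next I'll get the round dispenser's pose from the depth images.

```bash
cat > h.py <<'E'
import numpy as np, cv2
from bench import ctrl
def cloud(n,d):
    c=ctrl.camera_params(n); K=np.array(c["K"]); E=np.array(c["extrinsics"])
    h,w=d.shape; u,v=np.meshgrid(np.arange(w),np.arange(h))
    pts=np.stack([u,v],-1).reshape(-1,1,2).astype(np.float64)
    n_=cv2.undistortPoints(pts,K,np.array([c["k1"],0,0,0.])).reshape(h,w,2)
    P=np.concatenate([n_*d[...,None],d[...,None]],-1)
    return (P-E[:3,3])@E[:3,:3]
E
python3 - <<'E'
from h import *
for n in ("top","side"):
    d=np.load(f"pics/{n}0.npy"); W=cloud(n,d); ok=d>0
    x,y,z=W[...,0],W[...,1],W[...,2]
    box=ok&(x>.36)&(x<.82)&(y<-.04)&(y>-.34)
    print(n,"table z",np.median(z[ok&(abs(x-.5)<.1)&(abs(y)<.05)]))
    m=box&(z>.006)&(z<.13)
    p=W[m]; print(m.sum(), p.min(0),p.max(0))
    # connected comp
    k,l,st,ce=cv2.connectedComponentsWithStats(m.astype(np.uint8))
    i=1+np.argmax(st[1:,4]); q=W[l==i]; print("comp",st[i])
    r=cv2.minAreaRect(q[:,:2].astype(np.float32)*1000); print("rect",r)
    for lo,hi in ((.006,.03),(.03,.06),(.06,.083),(.083,.11)):
        s=q[(q[:,2]>lo)&(q[:,2]<hi)]; print(lo,hi,len(s))
    hi=q[q[:,2]>.075]
    far=hi[hi[:,0]>.5]; near=hi[hi[:,0]<.5]
    for a in (far,near):
        if len(a)>4: print(len(a),a.mean(0),a.min(0),a.max(0),cv2.minAreaRect(a[:,:2].astype(np.float32)*1000))
E
```

```text
top table z -0.0011071462617152812
6202 [ 0.43148401 -0.25254343  0.00616708] [ 0.77283368 -0.1061662   0.09746819]
comp [ 331  139   75  168 6202]
rect ((601.7499389648438, -179.43801879882812), (335.0416564941406, 75.81419372558594), 13.181910514831543)
0.006 0.03 3532
0.03 0.06 1391
0.06 0.083 589
0.083 0.11 690
1010 [ 0.60289838 -0.17929112  0.08346213] [ 0.56400111 -0.2186902   0.07503117] [ 0.64195621 -0.13982042  0.0904194 ] ((603.701171875, -178.8975372314453), (66.37602996826172, 68.01091766357422), 13.090164184570312)
115 [ 0.45900094 -0.21149985  0.09175093] [ 0.45010614 -0.22316467  0.075426  ] [ 0.46795863 -0.20270707  0.09746819] ((458.11151123046875, -212.20916748046875), (18.99976921081543, 18.827007293701172), 43.518367767333984)
side table z -0.0014118194403061049
9997 [ 0.42774071 -0.25480359  0.00600828] [ 0.77133342 -0.10722875  0.0954386 ]
comp [ 220  226  182  146 9997]
rect ((599.7053833007812, -181.76553344726562), (336.7461242675781, 74.84777069091797), 13.332916259765625)
0.006 0.03 4603
0.03 0.06 2826
0.06 0.083 1645
0.083 0.11 923
1667 [ 0.59935317 -0.18276368  0.08263103] [ 0.56099194 -0.22102417  0.07504656] [ 0.64264488 -0.14048126  0.08866568] ((601.3225708007812, -180.46531677246094), (70.00094604492188, 68.2038803100586), 13.277558326721191)
277 [ 0.45413004 -0.21825502  0.08882486] [ 0.44523318 -0.2249386   0.07526341] [ 0.46516418 -0.20535543  0.0954386 ] ((455.1298522949219, -215.23751831054688), (19.85491943359375, 19.45479393005371), 2.5692315101623535)
```

Run:
```python
from h import *
from scipy.spatial.transform import Rotation as R
s=ctrl.state(); M=R.from_quat(s["ee_rot"]).as_matrix(); print(M.round(3), s["time_s"])
a=np.degrees(np.arctan2(M[1,1],M[0,1])); print("jaw yaw",a)
for t in (103.2,-76.8): print("turn needed",np.radians((t-a+180)%360-180))
print("q7",s["q"][6],"q1",s["q"][0])
```

```text
[[-0.     0.328  0.945]
 [-0.     0.945 -0.328]
 [-1.    -0.     0.   ]] 0.5
jaw yaw 70.879739501074
turn needed 0.5640949608085243
turn needed -2.577497692781269
q7 -0.033664888046580285 q1 -1.3305082171771034
```

Call:
{"op": "arm_command", "data": {"deltas": [[[0.02,-0.036,0],-0.107,0],[[0.02,-0.036,0],-0.107,0],[[0.02,-0.036,0],-0.107,0],[[0.02,-0.036,0],-0.107,0],[[0.02,-0.036,0],-0.107,0],[[0.02,-0.036,0],-0.107,0],[[0.02,-0.036,0],-0.107,0],[[0.02,-0.036,0],-0.107,0]]}}

```text
time_s: 1.17
position: [0.3982, 0.3953, 0.2507]
ee_rot: [0.398, 0.585, -0.397, 0.585]
ft_force: [1.5, 0.1, -0.3]
width: 0.0001
```

Call:
{"op": "arm_command", "data": {"deltas": [[[0.012,-0.039,0],-0.107,0],[[0.012,-0.039,0],-0.107,0],[[0.012,-0.039,0],-0.107,0],[[0.012,-0.039,0],-0.107,0],[[0.012,-0.039,0],-0.107,0],[[0.012,-0.039,0],-0.107,0],[[0.012,-0.039,0],-0.107,0],[[0.012,-0.039,0],-0.107,0]]}}

```text
time_s: 1.83
position: [0.4939, 0.0833, 0.2508]
ee_rot: [0.605, 0.367, -0.604, 0.367]
ft_force: [0.3, 0.5, 0.1]
width: -0.0002
```

Call:
{"op": "arm_command", "data": {"deltas": [[[-0.01,-0.039,0],-0.107,0],[[-0.01,-0.039,0],-0.107,0],[[-0.01,-0.039,0],-0.107,0],[[-0.01,-0.039,0],-0.107,0],[[-0.01,-0.039,0],-0.107,0],[[-0.01,-0.039,0],-0.107,0],[[-0.01,-0.039,0],-0.107,0],[[-0.01,-0.039,0],-0.107,0]]}}

```text
time_s: 2.5
position: [0.4131, -0.2286, 0.2507]
ee_rot: [0.703, 0.083, -0.702, 0.083]
ft_force: [0.7, 0.5, -0.6]
width: 0.0002
```

Call:
{"op": "arm_command", "data": {"deltas": [[[-0.01,0.002,-0.03],-0.01,0],[[0,0,-0.04],0,0],[[0,0,-0.04],0,0]]}}

```text
time_s: 2.75
position: [0.4042, -0.2264, 0.14]
ee_rot: [0.704, 0.08, -0.701, 0.081]
ft_force: [1.8, 1.1, -0.2]
width: 0.0002
```

Run:
```python
from h import *
from scipy.spatial.transform import Rotation as R
s=ctrl.state(); M=R.from_quat(s["ee_rot"]).as_matrix()
a=np.arctan2(M[1,1],M[0,1]); print("jaw yaw",np.degrees(a),s["position"])
for n in ("wrist","side"):
    p,d=ctrl.snapshot(n); cv2.imwrite(f"pics/{n}1.png",p[...,::-1])
    if n=="wrist": 
        dd=d
        c=ctrl.camera_params("wrist"); K=np.array(c["K"]); T=np.array(c["mount"])
        h,w=d.shape; u,v=np.meshgrid(np.arange(w),np.arange(h))
        q=cv2.undistortPoints(np.stack([u,v],-1).reshape(-1,1,2).astype(float),K,np.array([c["k1"],0,0,0.])).reshape(h,w,2)
        P=np.concatenate([q*d[...,None],d[...,None]],-1)@T[:3,:3].T+T[:3,3]
        W=P@M.T+np.array(s["position"])
        m=(d>0)&(W[...,2]>.06)&(W[...,2]<.11)&(np.hypot(W[...,0]-.4565,W[...,1]+.2138)<.03)
        A=W[m]; print(m.sum())
        if m.sum()>5: print(A.min(0),A.max(0),cv2.minEnclosingCircle(A[A[:,2]>.085][:,:2].astype(np.float32)*1000))
        m=(d>0)&(W[...,2]>.075)&(W[...,2]<.095)&(np.hypot(W[...,0]-.6025,W[...,1]+.18)<.06)
        if m.sum()>5: print("mag",m.sum(),cv2.minAreaRect(W[m][:,:2].astype(np.float32)*1000))
```

```text
jaw yaw -76.93563076935686 [ 0.40417395 -0.22637471  0.14004402]
1417
[ 0.44460208 -0.22288463  0.06005394] [ 0.46414455 -0.20350821  0.09772021] ((454.2855529785156, -213.1334228515625), 10.037530899047852)
```

View pics/wrist1.png

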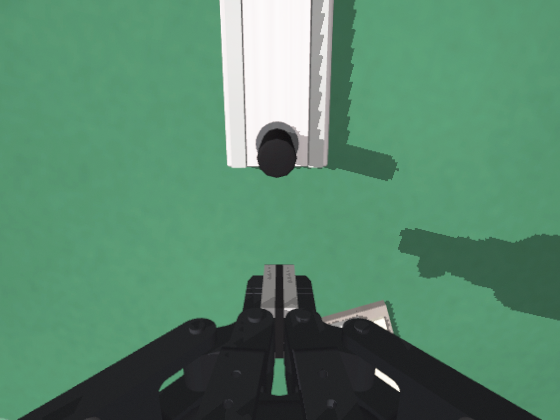

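View pics/side1.png

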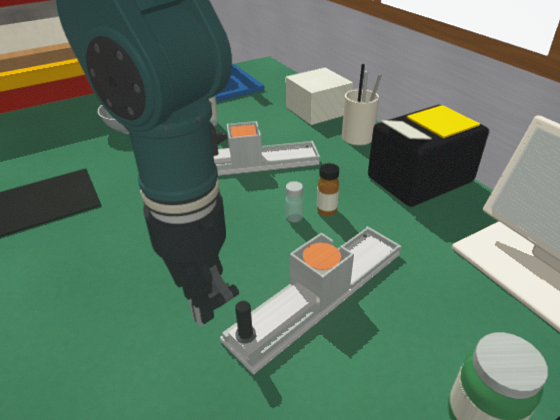

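Call:
{"op": "arm_command", "data": {"deltas": [[[0,0,-0.035],0,0],[[0,0,-0.03],0,0],[[0,0,-0.01],0,0],[[0.0078,0.0018,0],0,0],[[0.0078,0.0018,0],0,0],[[0.0078,0.0018,0],0,0],[[0,0,0],0,0]]}}

```text
time_s: 3.43
position: [0.4314, -0.2196, 0.067]
ee_rot: [0.704, 0.081, -0.7, 0.083]
ft_force: [-0.1, 0.2, 0.8]
width: -0.0003
```

Call:
{"op": "arm_command", "data": {"deltas": [[[0.0039,0.0009,0],0,0],[[0.0039,0.0009,0],0,0],[[0.0039,0.0009,0],0,0],[[0.0039,0.0009,0],0,0]]}}

```text
time_s: 3.77
position: [0.4394, -0.2169, 0.0656]
ee_rot: [-0.701, -0.08, 0.704, -0.08]
ft_force: [-7.7, -2.8, 3.7]
width: -0.0002
```

Call:
{"op": "arm_command", "data": {"deltas": [[[0.0049,0.0011,0],0,0],[[0.0058,0.0014,0],0,0],[[0.0058,0.0014,0],0,0],[[0.0058,0.0014,0],0,0],[[0.0058,0.0014,0],0,0],[[0.0058,0.0014,0],0,0],[[0.0058,0.0014,0],0,0],[[0.0058,0.0014,0],0,0]]}}

```text
time_s: 4.43
position: [0.4794, -0.2074, 0.065]
ee_rot: [-0.699, -0.079, 0.707, -0.079]
ft_force: [-14.1, -5.6, 4.0]
width: -0.0002
```

Call:
{"op": "arm_command", "data": {"deltas": [[[0.0039,0.0009,0],0,0],[[0.0039,0.0009,0],0,0],[[0.0039,0.0009,0],0,0],[[0.0039,0.0009,0],0,0]]}}

```text
time_s: 4.77
position: [0.4947, -0.2037, 0.0649]
ee_rot: [-0.698, -0.079, 0.707, -0.079]
ft_force: [-14.9, -5.3, 4.7]
width: -0.0
```

Call:
{"op": "arm_command", "data": {"deltas": [[[0.0029,0.0007,0],0,0],[[0.0029,0.0007,0],0,0]]}}

```text
time_s: 4.93
position: [0.5002, -0.2025, 0.0649]
ee_rot: [-0.698, -0.079, 0.707, -0.079]
ft_force: [-15.4, -5.6, 5.5]
width: -0.0
```

Run:
```python
from h import *
s=ctrl.state(); print(s["position"],s["ft_force"])
for n in ("side","wrist"):
    p,d=ctrl.snapshot(n); cv2.imwrite(f"pics/{n}2.png",p[...,::-1])
s=ctrl.state(); print(s["position"],s["ft_force"])
```

```text
[ 0.50019574 -0.20247893  0.06489939] [-15.40742039  -5.56307827   5.49278258]
[ 0.50104253 -0.20231029  0.06492034] [-13.35679515  -4.25293701   5.08988308]
```

View pics/wrist2.png

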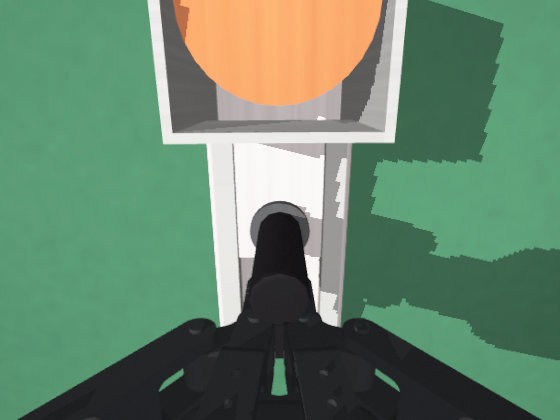

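View pics/side2.png

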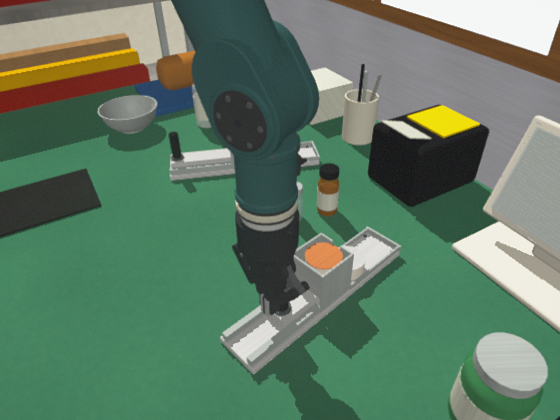

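The wrist view shows the post at (280,260), held square by the fingers. In the side view a tub is coming out past the magazine. I'll keep going in small steps until the force rises at the stop.

Call:
{"op": "arm_command", "data": {"deltas": [[[0.002,0.0005,0],0,0],[[0.002,0.0005,0],0,0]]}}

```text
time_s: 5.2
position: [0.5028, -0.2018, 0.0649]
ee_rot: [-0.698, -0.079, 0.708, -0.079]
ft_force: [-20.7, -6.6, 9.1]
width: -0.0002
```

Call:
{"op": "arm_command", "data": {"deltas": [[[0.002,0.0005,0],0,0],[[0,0,0],0,0]]}}

```text
time_s: 5.37
position: [0.5027, -0.2017, 0.0644]
ee_rot: [-0.696, -0.079, 0.709, -0.078]
ft_force: [-18.2, -7.1, 0.2]
width: 0.0002
```

Call:
{"op": "arm_command", "data": {"deltas": [[[0.0029,0.0007,0],0,0],[[0,0,0],0,0]]}}

```text
time_s: 5.53
position: [0.5026, -0.2017, 0.064]
ee_rot: [-0.695, -0.079, 0.71, -0.077]
ft_force: [-23.4, -8.4, 3.8]
width: -0.0001
```

The TCP stays at x = 0.503 while the commanded pose went on, and the force rose to 25 N, so the slide is at its stop. I'll let go by backing off faster than the spring return.

Call:
{"op": "arm_command", "data": {"deltas": [[[-0.0399,-0.0094,0],0,0],[[-0.0399,-0.0094,0],0,0],[[-0.03,-0.007,0],0,0],[[0,0,0],0,0],[[0,0,0],0,0],[[0,0,0],0,0],[[0,0,0],0,0],[[0,0,0],0,0]]}}

```text
time_s: 6.2
position: [0.4105, -0.2234, 0.0653]
ee_rot: [0.703, 0.082, -0.702, 0.082]
ft_force: [-0.3, -0.0, -0.2]
width: 0.0001
```

Run:
```python
from h import *
s=ctrl.state(); print(s["position"],s["ft_force"],s["time_s"])
for n in ("top","side"):
    p,d=ctrl.snapshot(n); cv2.imwrite(f"pics/{n}3.png",p[...,::-1]); np.save(f"pics/{n}3.npy",d)
    for t in ("round_slide","square_slide","round_tub"):
        print(n,t,[(np.round(r["at"],3).tolist(),round(r["conf"],2)) for r in ctrl.look_for(n,t)])
    W=cloud(n,d); c,s_=np.cos(np.radians(13.2)),np.sin(np.radians(13.2))
    dx=W[...,0]-.6025; dy=W[...,1]+.18; X=dx*c+dy*s_; Y=-dx*s_+dy*c; z=W[...,2]
    m=(d>0)&(X>.036)&(X<.15)&(abs(Y)<.033)&(z>.026)&(z<.06)
    if m.sum()>5: print("tub",m.sum(),np.median(z[m]),z[m].std(),cv2.minEnclosingCircle(np.stack([X[m],Y[m]],-1).astype(np.float32)*1000))
    m=(d>0)&(X>-.18)&(X<-.06)&(abs(Y)<.03)&(z>.07)&(z<.1)
    if m.sum()>5: print("post",m.sum(),np.median(X[m]),np.median(Y[m]))
    m=(d>0)&(abs(X)<.024)&(abs(Y)<.024)
    print("stack top z",np.median(z[m]))
```

```text
[ 0.41053007 -0.22342846  0.06529128] [-0.33687354 -0.00073598 -0.22108811] 6.2
top round_slide [([0.504, -0.2, 0.034], 0.77)]
top square_slide [([0.575, 0.262, 0.037], 0.61)]
top round_tub [([0.669, -0.159, 0.038], 0.74)]
tub 609 0.034955184244926704 0.0016768187234290864 ((68.77517700195312, 0.9952622652053833), 27.96452522277832)
post 123 -0.14678775144860606 0.0026903839433866164
stack top z 0.0692477557218625
side round_slide [([0.497, -0.21, 0.034], 0.79)]
side square_slide []
side round_tub [([0.673, -0.175, 0.035], 0.78)]
tub 390 0.03463776687077541 0.0018766690093845431 ((67.79261016845703, -0.3432525396347046), 28.93157196044922)
post 306 -0.1535709906648513 -0.0046163697578904365
stack top z 0.07187396814750231
```

View pics/top3.png

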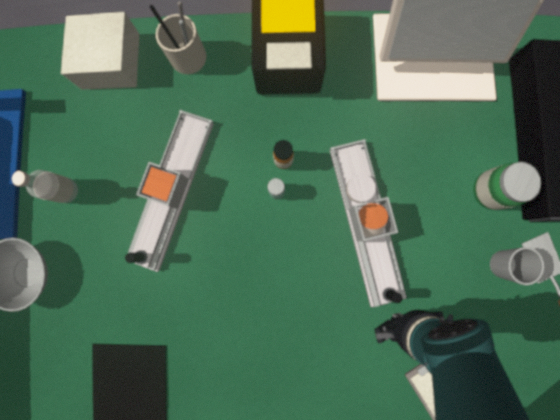

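Call:
{"op": "arm_command", "data": {"deltas": [[[-0.005,-0.001,0.03],0,0],[[0,0,0.04],0,0],[[0,0,0.04],0,0],[[0,0,0.04],0,0],[[0,0,0],0,0],[[0,0,0],0,0]]}}

```text
time_s: 7.1
position: [0.4049, -0.225, 0.2171]
ee_rot: [0.704, 0.081, -0.701, 0.082]
ft_force: [0.6, 0.8, -0.6]
width: 0.0001
```

Run:
```python
from h import *
s=ctrl.state(); print(s["position"],s["ft_force"],s["time_s"])
p,d=ctrl.snapshot("side"); cv2.imwrite("pics/side4.png",p[...,::-1]); np.save("pics/side4.npy",d)
p,d=ctrl.snapshot("top"); cv2.imwrite("pics/top4.png",p[...,::-1]); np.save("pics/top4.npy",d)
for f in ("top0","top3","top4","side0","side3","side4"):
    d=np.load(f"pics/{f}.npy"); W=cloud(f[:-1],d); c,s_=np.cos(np.radians(13.2)),np.sin(np.radians(13.2))
    dx=W[...,0]-.6025; dy=W[...,1]+.18; X=dx*c+dy*s_; Y=-dx*s_+dy*c; z=W[...,2]
    m=(d>0)&(abs(X)<.022)&(abs(Y)<.022)
    print(f,"stack top z",np.percentile(z[m],[5,25,50,75,95]).round(3))
    m=(d>0)&(X>.036)&(X<.15)&(abs(Y)<.033)&(z>.026)&(z<.06)
    if m.sum()>5: print("  tub",m.sum(),np.percentile(z[m],[5,50,95]).round(4),cv2.minEnclosingCircle(np.stack([X[m],Y[m]],-1).astype(np.float32)*1000))
    m=(d>0)&(X>-.18)&(X<-.06)&(abs(Y)<.03)&(z>.07)&(z<.1)
    if m.sum()>5: print("  post",m.sum(),np.median(X[m]),np.median(Y[m]))
    if f[0]=="s": continue
    m=(d>0)&(abs(W[...,0]-.5)<.1)&(W[...,1]>.2)&(W[...,1]<.36)&(z>.09)&(z<.1)
    print("  sq post",m.sum(),W[m].mean(0))
```

```text
[ 0.40486469 -0.2249733   0.21714951] [ 0.55355726  0.79494203 -0.60235674] 7.1
top0 stack top z [0.08  0.082 0.083 0.084 0.085]
  post 122 -0.14686192535587594 0.0027697109401235934
  sq post 91 [0.53412087 0.282308   0.09359021]
top3 stack top z [0.061 0.066 0.07  0.074 0.078]
  tub 609 [0.0325 0.035  0.0372] ((68.77517700195312, 0.9952622652053833), 27.96452522277832)
  post 123 -0.14678775144860606 0.0026903839433866164
  sq post 88 [0.53421891 0.28255209 0.09365027]
top4 stack top z [0.062 0.066 0.07  0.074 0.078]
  tub 608 [0.0326 0.0349 0.0373] ((69.11768341064453, 1.111417531967163), 27.911178588867188)
  post 120 -0.1466699816715919 0.0025064386987787447
  sq post 91 [0.53414897 0.28220815 0.09389993]
side0 stack top z [0.081 0.082 0.083 0.083 0.084]
  post 311 -0.15369700582006046 -0.004892513683991476
side3 stack top z [0.061 0.067 0.072 0.075 0.079]
  tub 390 [0.0295 0.0346 0.036 ] ((67.79261016845703, -0.3432525396347046), 28.93157196044922)
  post 306 -0.1535709906648513 -0.0046163697578904365
side4 stack top z [0.062 0.067 0.072 0.075 0.078]
  tub 391 [0.0293 0.0346 0.0361] ((67.10496520996094, -0.644723653793335), 28.7681827545166)
  post 309 -0.15359527306301599 -0.004837482366086374
```

Run:
```python
from h import *
p=cv2.imread("pics/side4.png"); q=cv2.imread("pics/top4.png")
a=cv2.resize(p[210:370,210:420],None,fx=1.9*2*0.95,fy=1.9*2*0.95,interpolation=2)[:600]
b=cv2.resize(q[130:310,310:420],None,fx=3.3,fy=3.3,interpolation=2)
cv2.imwrite("pics/s4c.png",a[:, :800]); cv2.imwrite("pics/t4c.png",b)
for f in ("top4","side4"):
    d=np.load(f"pics/{f}.npy"); W=cloud(f[:-1],d); c,s_=np.cos(np.radians(13.2)),np.sin(np.radians(13.2))
    dx=W[...,0]-.6025; dy=W[...,1]+.18; X=dx*c+dy*s_; Y=-dx*s_+dy*c; z=W[...,2]
    for n,cx,r in (("stack",0,.022),("tub",.068,.02)):
        m=(d>0)&(np.hypot(X-cx,Y)<r)
        A=np.c_[X[m]-cx,Y[m],np.ones(m.sum())]; k=np.linalg.lstsq(A,z[m],rcond=None)[0]; print(f,n,k.round(4), (A@k-z[m]).std().round(4))
```

```text
top4 stack [-0.3443  0.0076  0.0712] 0.0027
top4 tub [0.0059 0.0031 0.035 ] 0.0013
side4 stack [-0.2779  0.1009  0.0698] 0.0092
side4 tub [0.0023 0.0101 0.0348] 0.0009
```

View pics/s4c.png

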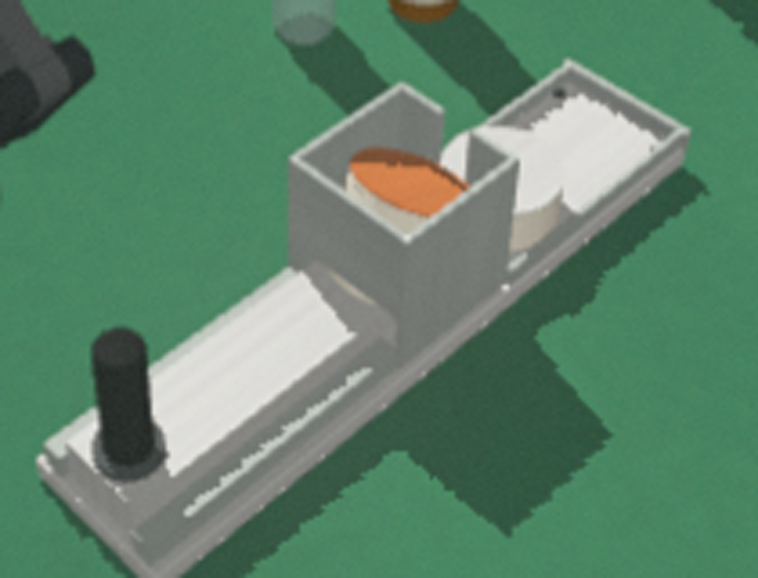

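View pics/t4c.png

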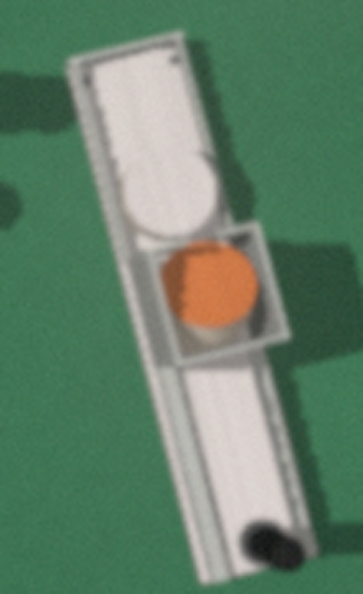

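The single tub lies flat on the shelf, with its top at z = 0.035, less than 1° of tilt, and its centre at x' = 68 mm. The post is home. The rest of the stack in the magazine is tilted, though, so I'll look closer without touching anything.

Call:
{"op": "arm_command", "data": {"deltas": [[[0.035,0.008,0.015],0,0],[[0.035,0.008,0.015],0,0],[[0.035,0.008,0],0,0],[[0,0,0],0,0]]}}

```text
time_s: 7.53
position: [0.5165, -0.1978, 0.2442]
ee_rot: [0.703, 0.084, -0.701, 0.085]
ft_force: [0.6, 0.9, -0.5]
width: 0.0002
```

Run:
```python
from h import *
s=ctrl.state(); print(s["position"],s["time_s"])
p,d=ctrl.snapshot("wrist"); cv2.imwrite("pics/wrist5.png",p[...,::-1])
p,d=ctrl.snapshot("side"); cv2.imwrite("pics/side5.png",p[...,::-1])
```

```text
[ 0.51645391 -0.19775497  0.24420866] 7.5333
```

View pics/wrist5.png

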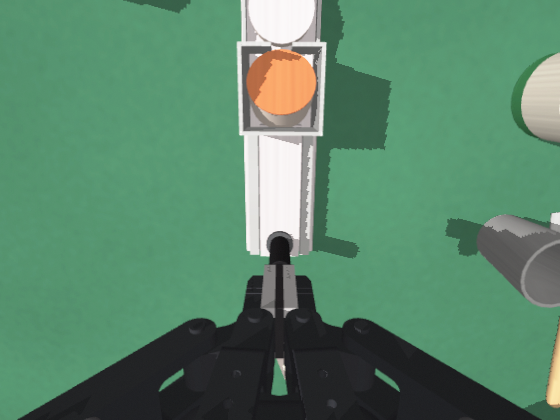

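Run:
```python
from bench import ctrl
print(ctrl.look_for("side","round_tub"), ctrl.state()["ft_force"])
print(ctrl.close_job(), ctrl.state()["time_s"])
```

```text
[{'at': [0.6737, -0.1777, 0.0349], 'conf': 0.64}] [-1.30523615 -0.36928765  0.41347838]
the job is handed in; nothing more can be done
the job is handed in; nothing more can be done
```

One round tub is dispensed and lying flat on the landing shelf, but the two tubs still in the magazine did not drop level. I handed the job in at about 7.7 s.

**What I did:** I pushed the round dispenser's post once with the closed fingers, at about 0.05–0.07 m/s. At the end the tool stopped advancing and the force rose from 14 N to about 25 N, which I took as the stop. I then backed off faster than the spring return, so the slide came home by itself.

**Last checks:**
- **Tub:** its centre is about 68 mm along the dispenser, close to the expected 70 mm. Its top is at z = 0.035 m, and it tilts less than 1°.
- **Round slide:** the post is back at its starting position to within 0.2 mm.
- **Square slide:** its post has not moved, to within 0.3 mm. The arm never touched it.
- **Gripper:** at hand-in it was about 24 cm above the table, touching nothing.

**Not as expected:** the two remaining tubs lean about 19° towards the landing shelf. The lower one seems to be hung up on its robot side. They stayed inside the magazine and did not move over the next second. I left them alone, because reaching in was not part of the task and could have disturbed the result.

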